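Stand the impact sockets on their strip in order of size

ROBOT

A 6-joint arm with a two-finger parallel gripper is mounted at the origin on a cart in front of the work surface, level with it; the furniture and walls round the work are solid. World frame = base frame: x ahead of the robot, y to its left, z up, the work surface at z = 0. Lengths are in m, angles in rad, forces in N, time in s.
With the tool pointing down it reaches from about 0.375 to 0.9 m from the base axis. Payload 3.1 kg.
Tool frame: the origin (TCP) lies midway between the tips of the shut fingers; the grasp point (between the pads) lies 19 mm behind it; x points along the fingers, z is the direction in which the jaws open and shut, and the axes are right-handed (so a half turn about x gives the same grasp; the last joint's range is limited). The gripper opens to 85 mm and grips with 20 to 120 N. Pads are 22 mm wide; open, the fingers measure 114 mm over their backs; the gripper's body (76 mm by 85 mm) begins 54 mm behind the grasp point. The pads swing forward as they close: fully open they stand 13 mm farther back than shut.
Start: joints at [1.044, 0.527, 1.433, -0, 1.181, -0.178], TCP at [0.213, 0.588, 0.231] pointing down, gripper open.
Joint ranges: [-3.08, 3.08], [-0.75, 2.2], [0.22, 2.44], [-1.43, 4.57], [0, 2.65], [-2.85, 2.85]. Speed limits (rad/s): [2.79, 2.79, 3.14, 3.14, 3.14, 3.14].

INTERFACE

Orientations are given as a unit quaternion [x, y, z, w].
In Python, from station import status, snapshot, camera_params, ticket gives the robot as it stands.
- The arm moves only by the tool arm_command, never from a script. Its argument "series" is a list that holds one entry, the list of rows, each a list of 4 numbers: the shift along the tool's x, y, z in mm, then the turn about the tool's x in rad. A call has 1 to 10 rows; each row shifts and turns the commanded pose from where the row before left it, along the tool's axes as they then stand; what a row does not reach is not made up. A row lasts 1/10 s, in which the tool goes at most 50 mm and 8.59 degrees, less where a joint would pass 70% of its speed; a pose out of reach is approached as far as the arm can. A call is refused whole if a number of a shift passes 50 or a number of a turn 0.15, either way. A call with a gripper value outside its range is refused whole. "jaw" is the opening in per cent of the stroke, from 0 (shut) to 100 (fully open), set as the call begins (left out, the last holds). The fingers move at their own pace and stop on an object; "force" is the grip in N (left out, the last holds). Time passes only in rows, so rows that do not move let the fingers close. It gives the time, the measured TCP pose, the force and the opening at its end, in the units of the state.
- status.sense(): the state, without advancing time (a new reading comes with each control period).
- snapshot(name): name is "side" or "top"; returns the picture (420x560x3 uint8, red, green, blue); there is no depth.
- camera_params(name): a dict with "fovy" (degrees; the focal length in pixels is half the picture's height over the tangent of half this angle, whatever the lens; pixels are square), "cx", "cy" (the principal point, pixels), "extrinsics" (4x4, takes a point from camera to world coordinates). Camera axes: x right, y down, z forward; pixel columns grow to the right and rows downward; lengths in m; the calibration is good to about 2 mm. A picture is of the moment at which its call begins. camera_params takes no time and is no camera call.
- ticket.sign_off(): hands the job in, once; it reports no verdict.
The state is a dict: "t": time; "q": joint angles; "qd": joint speeds; "tau": joint torques, N m; "tcp_pos": TCP position; "tool_rot": TCP orientation; "force": force on the tool from outside, world axes, zero at the start; "ft_torque": the same for the moment, N m; "finger_gap": opening from 0.0 (shut) to 1.0 (fully open).
Only numpy, scipy, OpenCV 4.12 (cv2) and the standard library are available. Lean on these libraries where they do the work, as an engineer would, in place of code of your own. Each camera call takes 0.05 s, during which the arm holds its last target. There are 200 camera calls.

TASK

Put the four dark impact sockets back on the tapered strip in order of size, one on each rubber pad, the largest at the strip's wide end and the smallest at its narrow end. Stand each one upright with its open hexagon end up, as it stands now, in the middle of its pad, and leave them all standing there.

Things in the scene. Friction and masses are not known exactly. Their poses are not given: they have to be found in the camera images.
- strip: flat tapered steel strip fixed to the bench, 276 mm long, 4 mm thick, 98 mm wide at one end and 56 mm at the other, carrying the row of four pads. Origin: centre of its underside on the bench. Its y axis runs along the row and points to the WIDE end, z up. It may lie in any direction.
- pad_1: flat round black rubber pad, 54 mm in diameter, 3 mm thick, fixed on the strip: the one nearest the strip's wide end; pads are 66 mm apart, centre to centre. Origin: centre of its underside, on the strip's top 4 mm above the bench; its top face is 7 mm above the bench.
- pad_2: flat round black rubber pad, 54 mm in diameter, 3 mm thick, fixed on the strip: the one second from the wide end; pads are 66 mm apart, centre to centre. Origin: centre of its underside, on the strip's top 4 mm above the bench; its top face is 7 mm above the bench.
- pad_3: flat round black rubber pad, 54 mm in diameter, 3 mm thick, fixed on the strip: the one third from the wide end; pads are 66 mm apart, centre to centre. Origin: centre of its underside, on the strip's top 4 mm above the bench; its top face is 7 mm above the bench.
- pad_4: flat round black rubber pad, 54 mm in diameter, 3 mm thick, fixed on the strip: the one nearest the strip's narrow end; pads are 66 mm apart, centre to centre. Origin: centre of its underside, on the strip's top 4 mm above the bench; its top face is 7 mm above the bench.
- socket_a: largest of four loose, dark grey, round impact sockets, 44 mm in outside diameter, 54 mm high, standing on the bench with its hollow hexagon end up. Origin: centre of its underside; z is its axis, up. It can be gripped across the diameter from any side.
- socket_b: second largest of four loose, dark grey, round impact sockets, 36 mm in outside diameter, 48 mm high, standing on the bench with its hollow hexagon end up. Origin: centre of its underside; z is its axis, up. It can be gripped across the diameter from any side.
- socket_c: third, second smallest of four loose, dark grey, round impact sockets, 28 mm in outside diameter, 43 mm high, standing on the bench with its hollow hexagon end up. Origin: centre of its underside; z is its axis, up. It can be gripped across the diameter from any side.
- socket_d: smallest of four loose, dark grey, round impact sockets, 20 mm in outside diameter, 38 mm high, standing on the bench with its hollow hexagon end up. Origin: centre of its underside; z is its axis, up. It can be gripped across the diameter from any side.
Mind the look-alikes: they are no part of the job. Leave any turquoise look-alike of the socket_a alone. Leave any pink look-alike of the socket_b alone.

How it is judged:
At the end, for the whole second after the job is handed in: Sockets a to d, largest to smallest, stand on pads 1 to 4, wide end to narrow: axis within 12 mm of the pad's centre, upright within 0.1 rad, hexagon end up, underside 4 to 10 mm above the bench (pad top: 7 mm), released and at rest (horizontal distance between socket_a and pad_1 below 0.012 m and angle between each of socket_a, socket_b, socket_c, socket_d's own z axis and vertical below 0.1 rad and height (world z) of socket_a between 0.004 and 0.01 m and linear speed of each of socket_a, socket_b, socket_c, socket_d below 0.02 m/s and horizontal distance between socket_b and pad_2 below 0.012 m and height (world z) of socket_b between 0.004 and 0.01 m and horizontal distance between socket_c and pad_3 below 0.012 m and height (world z) of socket_c between 0.004 and 0.01 m and horizontal distance between socket_d and pad_4 below 0.012 m and height (world z) of socket_d between 0.004 and 0.01 m); the robot touches nothing.
It also fails if it takes over 144 s, if anything falls off the work surface, if the arm or the gripper's body presses on something with over 40 N, if the wrist force passes 120 N, or if a joint passes its speed limit or range.

## Working session

There is one attempt and no reset: what is moved stays moved. The work goes in short steps, Python scripts to look and compute and a tool call to move; the robot and the scene stay as the last step left them, time stands still between calls to the robot, and variables do not carry over. Pictures are saved under pics/ and viewed, about 12 in all and at most 16, crops included, and the job is handed in when it is done.

Besides the shell and the picture viewer there is one more tool, called after ">>>" by a JSON object that holds its "fn" and its "kwargs", one argument or row to a line. arm_command: Moves the arm, as the interface text tells. Its arguments: {"type":"object","properties":{"series":{"type":"array"},"jaw":{"type":"number"},"force":{"type":"number"}},"required":["series"]}

```bash
mkdir -p pics; ls
python3 - <<'E'
from station import status,snapshot,camera_params
import cv2,numpy as np
np.set_printoptions(precision=4,suppress=True)
for n in ("side","top"):
    cv2.imwrite(f"pics/{n}0.png",snapshot(n)[:,:,::-1]); p=camera_params(n); print(n,p)
print(status.sense())
E
```

```text
pics
side {'fovy': 55.05464171321865, 'cx': 277.668153811188, 'cy': 204.71557365885712, 'extrinsics': array([[ 0.9915, -0.0895,  0.0946,  0.4347],
       [-0.1278, -0.5316,  0.8373, -0.7695],
       [-0.0246, -0.8422, -0.5386,  0.5044],
       [ 0.    ,  0.    ,  0.    ,  1.    ]])}
top {'fovy': 43.27935389443119, 'cx': 279.5811539427841, 'cy': 206.02211233764817, 'extrinsics': array([[ 0.0223, -0.9964,  0.0816,  0.4004],
       [-0.9997, -0.0219,  0.0056, -0.0603],
       [-0.0038, -0.0817, -0.9967,  1.229 ],
       [ 0.    ,  0.    ,  0.    ,  1.    ]])}
{'t': 0.1, 'q': array([ 1.0445,  0.5284,  1.4338, -0.    ,  1.1814, -0.1785]), 'qd': array([-0.001 , -0.0016, -0.0011, -0.0005, -0.0001,  0.0006]), 'tau': array([ -0.0011, -44.3305, -17.8584,  -0.0003,   0.0039,  -0.    ]), 'tcp_pos': array([0.2127, 0.587 , 0.2304]), 'tool_rot': array([-0.4062,  0.5796,  0.4056,  0.5783]), 'force': array([0.1457, 0.2008, 0.691 ]), 'ft_torque': array([0.0251, 0.033 , 0.0046]), 'finger_gap': 0.9972751762462723}
```

View pics/side0.png

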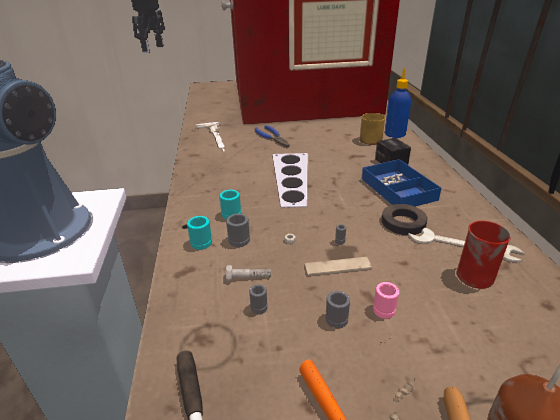

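View pics/top0.png

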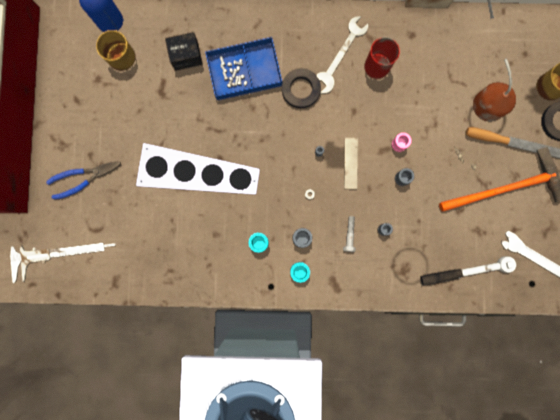

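The top picture shows the strip with its wide end at left (145,165) and narrow end at right (258,180), and the pads at (157,167), (185,171), (212,175) and (240,179).

Candidates in the top view:
- **Dark grey sockets:** (302,239) is probably a, (405,177) b, (385,230) c and (320,151) d.
- **Look-alikes:** turquoise at (258,243) and (300,273), pink at (402,142).
- **Small light nut:** (310,194).

In the side view the sockets are at a (238,230), b (338,309), c (258,299) and d (340,234).

```bash
cat > h.py <<'E'
import cv2,numpy as np
from station import status,snapshot,camera_params
np.set_printoptions(precision=4,suppress=True)
def ray(n,uv):
    p=camera_params(n);f=210/np.tan(np.radians(p["fovy"]/2));E=p["extrinsics"]
    d=E[:3,:3]@np.array([(uv[0]-p["cx"])/f,(uv[1]-p["cy"])/f,1]);return E[:3,3],d/np.linalg.norm(d)
def plane(n,uv,z):
    o,d=ray(n,uv);return o+d*(z-o[2])/d[2]
def tri(u,v):
    (o1,d1),(o2,d2)=ray("top",u),ray("side",v)
    s=np.linalg.lstsq(np.c_[d1,-d2],o2-o1,rcond=None)[0]
    a,b=o1+s[0]*d1,o2+s[1]*d2;return (a+b)/2,np.linalg.norm(a-b)
def blob(img,uv,mask,w=26):
    """component of mask nearest uv: centroid, area, bbox"""
    n,l,st,c=cv2.connectedComponentsWithStats(mask.astype(np.uint8))
    k=[i for i in range(1,n) if st[i,4]>25 and np.hypot(*(c[i]-uv))<w]
    if not k:return None
    i=min(k,key=lambda i:np.hypot(*(c[i]-uv)));return c[i],st[i],l==i
def dark(img):  # grey/bluish & not bright; bench is brown (R>B)
    i=img.astype(int);return (i[:,:,0]-i[:,:,2]<8)&(i.max(2)<125)&(i.max(2)-i.min(2)<40)
def black(img): return img.max(2)<50
E
cat > m.py <<'E'
from h import *
I={n:snapshot(n) for n in("top","side")}
T=dict(a=(302,239),b=(405,177),c=(385,230),d=(320,151),p1=(157,167),p2=(185,171),p3=(212,175),p4=(240,179))
S=dict(a=(238,230),b=(338,309),c=(258,299),d=(340,234),p1=(291,159),p2=(291,171),p3=(292,183),p4=(293,197))
M={n:(dark(I[n]),black(I[n])) for n in I}
for k in T:
    r=[blob(I[n],P[k],M[n][k[0]=='p'],12) for n,P in(("top",T),("side",S))]
    if None in r: print(k,"missing",[x is not None for x in r]);continue
    X,e=tri(r[0][0],r[1][0]);print(k,r[0][0],r[0][1][2:],r[1][0],r[1][1][2:],"X",X,"gap",e)
out=[]
for n,P in(("top",T),("side",S)):
    row=[]
    for k in "abcd":
        x,y=P[k];c=I[n][y-20:y+20,x-20:x+20].copy()
        m=M[n][0][y-20:y+20,x-20:x+20];g=c.copy();g[m]=(255,0,0)
        row.append(np.vstack([cv2.resize(q,(200,200),interpolation=0)[:146*10] for q in((c,g) if n=="top" else (g,))]))
    out.append(np.hstack(row))
cv2.imwrite("pics/crop1.png",np.vstack(out)[:,:,::-1])
E
python3 m.py
```

```text
a [302.4322 235.2458] [ 15  15 118] [237.7265 229.9539] [ 24  34 607] X [ 0.4303 -0.107   0.0268] gap 0.00630177402451986
b [403.7135 176.848 ] [ 18  17 171] [337.1475 309.6975] [ 24  36 671] X [ 0.573  -0.3375  0.0203] gap 0.00011496337466158144
c [384.5361 228.9175] [14 11 97] [258.2938 299.1827] [ 17  29 405] X [ 0.4521 -0.2944  0.0187] gap 0.0004319399194231388
d [319.2069 150.9483] [ 8  9 58] [340.3529 234.1438] [ 10  19 153] X [ 0.6297 -0.1425  0.0179] gap 0.000439011376222707
p1 missing [True, False]
p2 missing [True, False]
p3 missing [True, False]
p4 missing [True, False]
```

View pics/crop1.png

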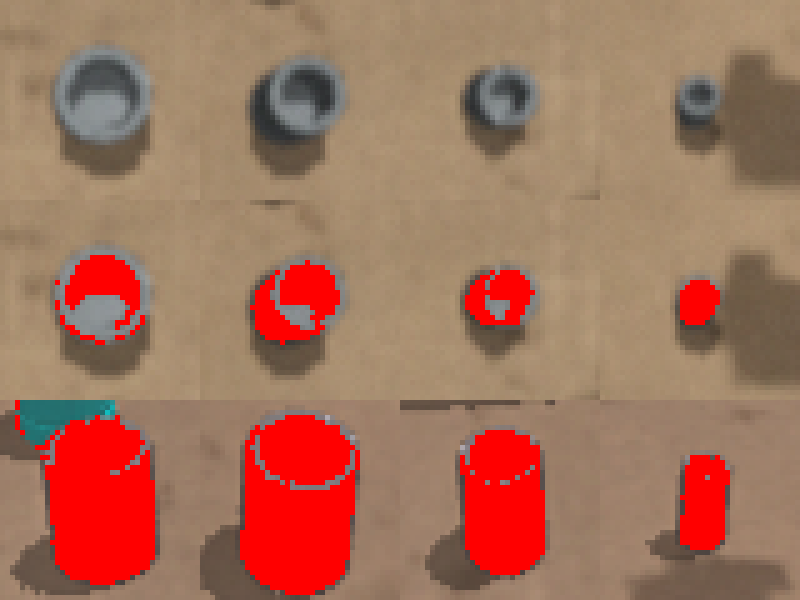

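The crop confirms all four are dark grey, open end up, and sized a > b > c > d. My mask missed the bright rims, so I'm raising the brightness limit and the pad threshold.

```bash
sed -i 's/i.max(2)<125/i.max(2)<185/; s/img.max(2)<50/img.max(2)<80/' h.py; sed -i '/^out=/,$d' m.py
cat >> m.py <<'E'
print(I["side"][175:190,291].max(1))
E
python3 m.py
```

```text
a [302.014  237.7657] [ 19  19 286] [237.719  229.4223] [ 24  34 637] X [ 0.4275 -0.1061  0.0273] gap 0.00048559671231646306
b [404.1991 176.8442] [ 19  17 231] [337.2814 308.8359] [ 24  37 725] X [ 0.5728 -0.338   0.0229] gap 0.00037107914355630136
c [384.8583 229.063 ] [ 14  11 127] [258.1455 298.7817] [ 17  29 426] X [ 0.4518 -0.2949  0.0201] gap 0.0002680036097452833
d [319.2  150.95] [ 8  9 60] [340.3758 233.9618] [ 10  19 157] X [ 0.6296 -0.1424  0.0184] gap 0.00055177006339532
p1 [156.2948 166.5167] [ 21  20 329] [290.3675 159.2906] [ 18   8 117] X [0.5875 0.2369 0.0036] gap 0.0007948139539983551
p2 [184.1162 170.5719] [ 21  20 327] [290.8963 170.2074] [ 19   9 135] X [0.579  0.1713 0.004 ] gap 0.0002050154494842653
p3 [211.9847 174.6208] [ 21  20 327] [291.6442 182.5276] [ 20  10 163] X [0.5707 0.106  0.0037] gap 9.388264114821871e-05
p4 [239.9329 178.6494] [ 21  20 328] [292.6823 196.1771] [ 22  11 192] X [0.5628 0.0404 0.0036] gap 5.095424397621685e-05
[182 245 133  58  65  68  66  65  67  66  64  62  44 231 249]
```

Heights and spacing check out. Measured socket mid-heights are 27, 23, 20 and 18 mm against an expected 27, 24, 21.5 and 19. Pads measure about 4 mm against 7, within calibration, and their spacing is 66 mm. Next is a helper that converts world targets into tool-axis moves.

```bash
cat > g.py <<'E'
import sys;from h import *
from scipy.spatial.transform import Rotation as R
P=dict(a=(.4275,-.1061),b=(.5728,-.338),c=(.4518,-.2949),d=(.6296,-.1424),p1=(.5875,.2369),p2=(.579,.1713),p3=(.5707,.106),p4=(.5628,.0404))
# usage: g.py name z_mm [jaw yaw deg]
s=status.sense();r=R.from_quat(s["tool_rot"]);M=r.as_matrix();t=s["tcp_pos"]
yaw=np.degrees(np.arctan2(M[1,2],M[0,2]))
print("t",s["t"],"tcp",t*1e3,"yaw",yaw,"q",s["q"],"F",s["force"],"gap",s["finger_gap"],"toolx",M[:,0])
if len(sys.argv)>2:
    k=sys.argv[1];D=np.r_[P[k],float(sys.argv[2])/1e3]-t
    dy=(float(sys.argv[3])-yaw+90)%180-90 if len(sys.argv)>3 else 0
    print("shift before turn (tool x,y,z mm):",M.T@D*1e3,"turn about x (rad):",-np.radians(dy), "world",D*1e3)
E
python3 g.py a 120 0
```

```text
t 0.3 tcp [212.8637 587.3728 230.9588] yaw 70.07248000917467 q [ 1.0445  0.5279  1.4331  0.      1.1814 -0.1785] F [ 0.0681  0.0652 -0.0786] gap 0.9975075556962689 toolx [-0.0004 -0.0007 -1.    ]
shift before turn (tool x,y,z mm): [ 111.3295 -438.1595 -578.7116] turn about x (rad): 1.2229954911980043 world [ 214.6363 -693.4728 -110.9588]
```

>>> {"fn": "arm_command", "kwargs": {
  "series": [
    [[0,-20,-14,0],[0,-34,-24,0],[0,-36,-26,0],[0,-36,-26,0],[0,-36,-26,0],[0,-36,-26,0],[0,-36,-26,0],[0,-36,-26,0],[0,-36,-26,0],[0,-36,-26,0]]
  ],
  "jaw": 72
}}

```text
t: 1.3
tcp_pos: [0.4515, 0.2381, 0.2315]
tool_rot: [-0.406, 0.579, 0.406, 0.579]
force: [0.9, 0.5, -1.5]
finger_gap: 0.721
```

>>> {"fn": "arm_command", "kwargs": {
  "series": [
    [[11,-10,-34,0],[11,-10,-34,0],[11,-10,-34,0],[11,-10,-34,0],[11,-10,-34,0],[11,-10,-34,0],[11,-10,-34,0],[11,-10,-34,0],[11,-10,-30,0],[11,-6,-20,0]]
  ]
}}

```text
t: 2.3
tcp_pos: [0.4318, -0.0981, 0.1211]
tool_rot: [-0.406, 0.579, 0.405, 0.58]
force: [-0.2, -0.2, -0.9]
finger_gap: 0.72
```

>>> {"fn": "arm_command", "kwargs": {
  "series": [
    [[0,0,0,0.11],[0,0,0,0.11],[0,0,0,0.11],[0,0,0,0.11],[0,0,0,0]]
  ]
}}

```text
t: 2.8
tcp_pos: [0.4314, -0.0959, 0.1214]
tool_rot: [-0.27, 0.653, 0.27, 0.654]
force: [0.1, 0.1, 0.2]
finger_gap: 0.719
```

```bash
python3 g.py a 8 45
```

```text
t 2.8 tcp [431.421  -95.9172 121.422 ] yaw 44.862958257317004 q [-0.4726  0.4814  1.986  -0.      0.6736 -1.2556] F [0.0996 0.1267 0.1904] gap 0.7194848450327437 toolx [ 0.0005 -0.0003 -1.    ]
shift before turn (tool x,y,z mm): [113.4227  -4.3935  -9.9797] turn about x (rad): -0.0023918296224891273 world [  -3.921   -10.1828 -113.422 ]
```

>>> {"fn": "arm_command", "kwargs": {
  "series": [
    [[0,-4,-10,0],[10,0,0,0],[15,0,0,0],[15,0,0,0],[10,0,0,0],[0,0,0,0]]
  ]
}}

```text
t: 3.4
tcp_pos: [0.426, -0.1053, 0.0699]
tool_rot: [-0.269, 0.654, 0.271, 0.653]
force: [-0.3, -0.6, 0.8]
finger_gap: 0.719
```

```bash
python3 g.py a 8 45
python3 - <<'E'
from h import *
a=cv2.resize(snapshot("side")[150:270,160:320],(640,480));cv2.imwrite("pics/ca.png",a[:,:,::-1])
E
```

```text
t 3.4 tcp [ 425.9539 -105.3038   69.9011] yaw 44.871115810936594 q [-0.4981  0.5905  2.0248  0.      0.5295 -1.2813] F [-0.2982 -0.6356  0.8056] gap 0.718831876791563 toolx [-0.0029  0.0016 -1.    ]
shift before turn (tool x,y,z mm): [61.895  -1.851   0.5922] turn about x (rad): -0.002249453452919178 world [  1.5461  -0.7962 -61.9011]
```

View pics/ca.png

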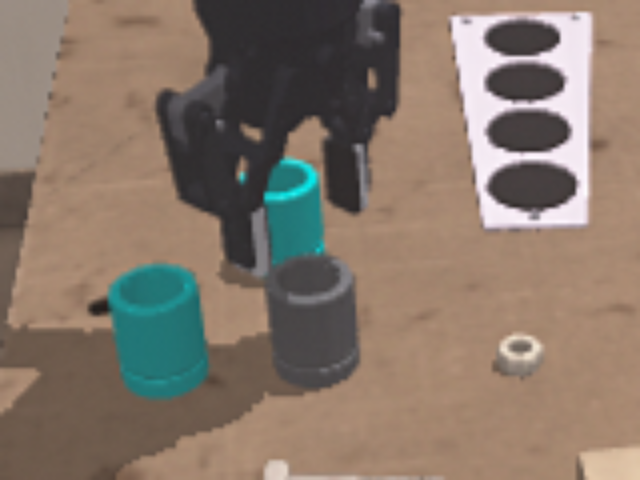

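The crop shows the two fingertips at (245,260) and (350,200), straddling the grey socket's rim at (310,280). The turquoise ones are clear on either side. Descending.

>>> {"fn": "arm_command", "kwargs": {
  "series": [
    [[6,-2,0,0],[10,0,0,0],[10,0,0,0],[10,0,0,0],[10,0,0,0],[10,0,0,0],[6,0,0,0],[0,0,0,0]]
  ]
}}

```text
t: 4.25
tcp_pos: [0.4278, -0.1068, 0.0083]
tool_rot: [-0.269, 0.654, 0.27, 0.653]
force: [0.7, 0.0, 0.9]
finger_gap: 0.719
```

>>> {"fn": "arm_command", "kwargs": {
  "series": [
    [[0,0,0,0],[0,0,0,0],[0,0,0,0],[0,0,0,0],[0,0,0,0],[0,0,0,0],[0,0,0,0],[0,0,0,0]]
  ],
  "jaw": 30,
  "force": 40
}}

```text
t: 5.05
tcp_pos: [0.4284, -0.107, 0.0096]
tool_rot: [-0.27, 0.654, 0.27, 0.654]
force: [-0.9, -1.0, 5.3]
finger_gap: 0.478
```

>>> {"fn": "arm_command", "kwargs": {
  "series": [
    [[-10,0,0,0],[-20,0,0,0],[-20,0,0,0],[-20,0,0,0],[-20,0,0,0],[0,0,0,0]]
  ]
}}

```text
t: 5.65
tcp_pos: [0.4295, -0.1075, 0.1013]
tool_rot: [-0.271, 0.652, 0.269, 0.655]
force: [0.2, 0.1, -3.2]
finger_gap: 0.481
```

```bash
python3 g.py p1 110 45
```

```text
t 5.65 tcp [ 429.523  -107.5306  101.278 ] yaw 44.87539156661773 q [-0.4987  0.5232  2.0019  0.0001  0.6116 -1.282 ] F [ 0.1823  0.1249 -3.2078] gap 0.48075455868753875 toolx [ 0.0043 -0.0023 -1.    ]
shift before turn (tool x,y,z mm): [ -8.8342 132.5748 354.9804] turn about x (rad): -0.0021748274382725153 world [157.977  344.4306   8.722 ]
```

>>> {"fn": "arm_command", "kwargs": {
  "series": [
    [[0,8,20,0],[0,13,34,0],[0,14,38,0],[0,14,38,0],[0,14,38,0],[0,14,38,0],[0,14,38,0],[0,14,38,0],[0,14,38,0],[0,13,35,0]]
  ]
}}

```text
t: 6.65
tcp_pos: [0.5863, 0.2387, 0.0974]
tool_rot: [-0.27, 0.654, 0.27, 0.653]
force: [-0.4, 0.0, -2.7]
finger_gap: 0.476
```

>>> {"fn": "arm_command", "kwargs": {
  "series": [
    [[10,0,0,0],[20,0,0,0],[20,0,0,0],[10,0,0,0],[0,0,0,0],[0,0,0,0]]
  ]
}}

```text
t: 7.25
tcp_pos: [0.5867, 0.2366, 0.0389]
tool_rot: [-0.27, 0.654, 0.27, 0.653]
force: [0.3, 0.2, -3.8]
finger_gap: 0.478
```

```bash
python3 g.py p1 16 45
```

```text
t 7.25 tcp [586.6841 236.5872  38.9176] yaw 44.83691046123489 q [ 0.2069  0.7898  1.5408 -0.      0.8118 -0.5756] F [ 0.3301  0.2387 -3.8352] gap 0.4781305490671181 toolx [-0.0007 -0.0002 -1.    ]
shift before turn (tool x,y,z mm): [22.9169 -0.3623  0.8141] turn about x (rad): -0.0028464494270100367 world [  0.8159   0.3128 -22.9176]
```

>>> {"fn": "arm_command", "kwargs": {
  "series": [
    [[8,0,1,0],[7,0,0,0],[4,0,0,0],[3,0,0,0],[0,0,0,0],[0,0,0,0]]
  ]
}}

```text
t: 7.85
tcp_pos: [0.5876, 0.2377, 0.0173]
tool_rot: [-0.27, 0.654, 0.27, 0.654]
force: [-0.7, 0.0, -2.3]
finger_gap: 0.479
```

>>> {"fn": "arm_command", "kwargs": {
  "series": [
    [[1,0,0,0],[0,0,0,0],[0,0,0,0]]
  ]
}}

```text
t: 8.15
tcp_pos: [0.5878, 0.2377, 0.0167]
tool_rot: [-0.27, 0.653, 0.27, 0.654]
force: [-0.5, 0.3, -0.5]
finger_gap: 0.477
```

>>> {"fn": "arm_command", "kwargs": {
  "series": [
    [[0,0,0,0],[0,0,0,0],[0,0,0,0],[0,0,0,0],[0,0,0,0]]
  ],
  "jaw": 68
}}

```text
t: 8.65
tcp_pos: [0.5876, 0.2377, 0.0164]
tool_rot: [-0.27, 0.654, 0.27, 0.654]
force: [0.1, -0.3, 0.6]
finger_gap: 0.682
```

>>> {"fn": "arm_command", "kwargs": {
  "series": [
    [[-10,0,0,0],[-20,0,0,0],[-25,0,0,0],[-30,0,0,0],[-20,0,0,0],[0,0,0,0.14],[0,0,0,0.15],[0,0,0,0.15],[0,0,0,0.15],[0,0,0,0.15]]
  ]
}}

```text
t: 9.65
tcp_pos: [0.5876, 0.2377, 0.1222]
tool_rot: [-0.013, 0.707, 0.013, 0.707]
force: [0.2, -0.4, 0.1]
finger_gap: 0.68
```

>>> {"fn": "arm_command", "kwargs": {
  "series": [
    [[0,0,0,0.15],[0,0,0,0.0],[0,0,0,0]]
  ]
}}

```text
t: 9.95
tcp_pos: [0.5876, 0.2377, 0.1218]
tool_rot: [0.037, 0.706, -0.037, 0.706]
force: [-0.2, 0.0, -0.9]
finger_gap: 0.682
```

```bash
python3 g.py b 120 -7
```

```text
t 9.95 tcp [587.5824 237.7204 121.8403] yaw -5.947080625623302 q [ 0.2084  0.6715  1.5018 -0.      0.9677  0.3122] F [-0.178   0.0448 -0.9289] gap 0.6822388430387439 toolx [ 0.0005  0.0001 -1.    ]
shift before turn (tool x,y,z mm): [   1.784  -574.1538   44.9465] turn about x (rad): 0.018376909840912226 world [ -14.7824 -575.7204   -1.8403]
```

>>> {"fn": "arm_command", "kwargs": {
  "series": [
    [[0,-20,1,0],[0,-40,3,0],[0,-46,4,0],[0,-46,4,0],[0,-46,4,0],[0,-46,4,0],[0,-46,4,0],[0,-46,4,0],[0,-46,4,0],[0,-46,4,0]]
  ],
  "jaw": 62
}}

```text
t: 10.95
tcp_pos: [0.5774, -0.1937, 0.1217]
tool_rot: [0.037, 0.706, -0.037, 0.706]
force: [-0.2, 0.2, -0.1]
finger_gap: 0.624
```

>>> {"fn": "arm_command", "kwargs": {
  "series": [
    [[0,-46,4,0],[0,-45,3,0],[0,-40,2,0],[0,-15,0,0.018],[10,0,0,0],[20,0,0,0],[10,0,0,0],[0,0,0,0],[0,0,0,0]]
  ]
}}

```text
t: 11.85
tcp_pos: [0.5711, -0.3363, 0.0811]
tool_rot: [0.044, 0.706, -0.043, 0.705]
force: [0.2, -0.6, -0.5]
finger_gap: 0.622
```

```bash
python3 g.py b 6 -7
python3 - <<'E'
from h import *
I=snapshot("side");J=snapshot("top")
x=cv2.resize(I[210:345,260:440],(400,300));y=cv2.resize(J[130:210,120:260],(400,229))
z=np.zeros((300,800,3),np.uint8);z[:,:400]=x;z[:229,400:]=y
cv2.imwrite("pics/cb.png",z[:,:,::-1])
E
```

```text
t 11.85 tcp [ 571.149  -336.3278   81.0726] yaw -7.047957312167686 q [-0.7005  0.7589  1.4422  0.0002  0.9416 -0.5776] F [ 0.1571 -0.6078 -0.4705] gap 0.6222009160865267 toolx [-0.0008  0.0009 -1.    ]
shift before turn (tool x,y,z mm): [75.0698 -1.5141  1.9116] turn about x (rad): -0.0008370129977327929 world [  1.651   -1.6722 -75.0726]
```

View pics/cb.png

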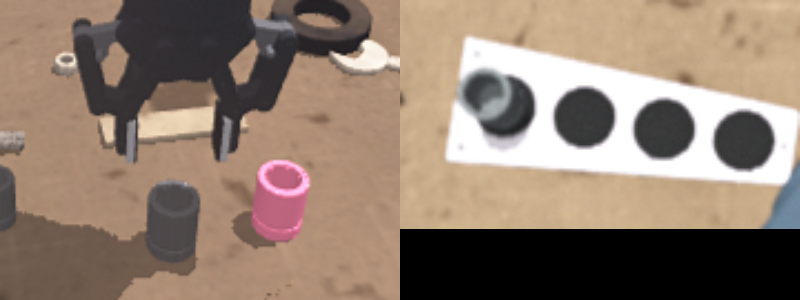

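Left crop: the fingertips at (128,150) and (222,150) straddle grey socket b's rim at (173,190), with the pink one clear at right. Right crop: socket a stands on pad 1, and its outward shift is parallax. Grasping b.

>>> {"fn": "arm_command", "kwargs": {
  "series": [
    [[5,-1,2,0],[15,0,0,0],[15,0,0,0],[15,0,0,0],[10,0,0,0],[10,0,0,0],[4,0,0,0],[0,0,0,0]]
  ]
}}

```text
t: 12.75
tcp_pos: [0.5724, -0.3389, 0.0064]
tool_rot: [0.044, 0.706, -0.044, 0.705]
force: [-0.1, 0.2, -0.2]
finger_gap: 0.618
```

>>> {"fn": "arm_command", "kwargs": {
  "series": [
    [[0,0,0,0],[0,0,0,0],[0,0,0,0],[0,0,0,0],[0,0,0,0],[0,0,0,0],[0,0,0,0],[0,0,0,0]]
  ],
  "jaw": 20
}}

```text
t: 13.55
tcp_pos: [0.5733, -0.3394, 0.008]
tool_rot: [0.044, 0.705, -0.044, 0.706]
force: [0.2, -1.0, 5.8]
finger_gap: 0.395
```

>>> {"fn": "arm_command", "kwargs": {
  "series": [
    [[-10,0,0,0],[-20,0,0,0],[-25,0,0,0],[-25,0,0,0],[-20,0,0,0],[0,0,0,0]]
  ]
}}

```text
t: 14.15
tcp_pos: [0.5742, -0.3401, 0.1103]
tool_rot: [0.043, 0.704, -0.045, 0.707]
force: [-0.2, 0.0, -1.2]
finger_gap: 0.397
```

```bash
python3 g.py p2 106 -7
```

```text
t 14.15 tcp [ 574.1648 -340.1155  110.2505] yaw -7.156891427985274 q [-0.7019  0.723   1.4204  0.      0.9928 -0.577 ] F [-0.1582  0.0087 -1.1954] gap 0.39734703043167324 toolx [ 0.0041 -0.0034 -1.    ]
shift before turn (tool x,y,z mm): [  2.5059 508.0428 -58.9367] turn about x (rad): -0.00273827198649857 world [  4.8352 511.4155  -4.2505]
```

>>> {"fn": "arm_command", "kwargs": {
  "series": [
    [[0,20,-2,0],[0,40,-5,0],[0,46,-5,0],[0,46,-5,0],[0,46,-6,0],[0,46,-6,0],[0,46,-6,0],[0,46,-6,0],[0,46,-5,0],[0,46,-5,0]]
  ]
}}

```text
t: 15.15
tcp_pos: [0.5728, 0.0948, 0.1054]
tool_rot: [0.044, 0.707, -0.044, 0.704]
force: [0.5, 0.3, -0.8]
finger_gap: 0.398
```

>>> {"fn": "arm_command", "kwargs": {
  "series": [
    [[0,45,-5,0],[0,30,-3,0],[0,6,0,0],[10,0,0,0],[20,0,0,0],[20,0,0,0],[15,0,0,0],[5,0,0,0],[0,0,0,0],[0,0,0,0]]
  ]
}}

```text
t: 16.15
tcp_pos: [0.5782, 0.1729, 0.0376]
tool_rot: [0.044, 0.705, -0.044, 0.706]
force: [-0.0, -0.1, -1.4]
finger_gap: 0.395
```

```bash
python3 g.py p2 15 -7
```

```text
t 16.15 tcp [578.1902 172.8577  37.5583] yaw -7.201733522523601 q [ 0.1055  0.7664  1.6206 -0.0001  0.754   0.2313] F [-0.041  -0.0586 -1.3557] gap 0.395475711328408 toolx [ 0.0006  0.     -1.    ]
shift before turn (tool x,y,z mm): [22.5588 -1.446   0.9846] turn about x (rad): -0.003520914179682904 world [  0.8098  -1.5577 -22.5583]
```

>>> {"fn": "arm_command", "kwargs": {
  "series": [
    [[8,-1,1,0],[8,0,0,0],[4,0,0,0],[2,0,0,0],[0,0,0,0],[0,0,0,0]]
  ]
}}

```text
t: 16.75
tcp_pos: [0.5787, 0.1723, 0.0153]
tool_rot: [0.044, 0.706, -0.044, 0.706]
force: [1.2, -0.6, -0.7]
finger_gap: 0.394
```

>>> {"fn": "arm_command", "kwargs": {
  "series": [
    [[0,0,0,0],[0,0,0,0],[0,0,0,0],[0,0,0,0],[0,0,0,0]]
  ],
  "jaw": 60
}}

```text
t: 17.25
tcp_pos: [0.5787, 0.1722, 0.0154]
tool_rot: [0.044, 0.706, -0.044, 0.706]
force: [0.1, 0.0, 0.2]
finger_gap: 0.601
```

>>> {"fn": "arm_command", "kwargs": {
  "series": [
    [[-10,0,0,0],[-20,0,0,0],[-25,0,0,0],[-30,0,0,0],[-10,0,0,0],[0,0,0,0]]
  ]
}}

```text
t: 17.85
tcp_pos: [0.58, 0.1724, 0.1125]
tool_rot: [0.044, 0.704, -0.044, 0.707]
force: [1.3, -0.3, 0.0]
finger_gap: 0.599
```

```bash
python3 g.py c 100 -7
```

```text
t 17.85 tcp [579.9626 172.3921 112.506 ] yaw -7.155239858212859 q [0.1044 0.652  1.5874 0.     0.8975 0.2293] F [ 1.2822 -0.3311  0.0494] gap 0.598865786678913 toolx [ 0.0046  0.0005 -1.    ]
shift before turn (tool x,y,z mm): [  11.6922 -479.6292  -69.0148] turn about x (rad): -0.0027094466561436723 world [-128.1626 -467.2921  -12.506 ]
```

>>> {"fn": "arm_command", "kwargs": {
  "series": [
    [[0,-20,-3,0],[0,-38,-5,0],[0,-44,-6,0],[0,-44,-6,0],[0,-44,-6,0],[0,-44,-7,0],[0,-44,-7,0],[0,-44,-7,0],[0,-44,-7,0],[0,-44,-6,0]]
  ],
  "jaw": 55
}}

```text
t: 18.85
tcp_pos: [0.4662, -0.2281, 0.109]
tool_rot: [0.045, 0.707, -0.044, 0.705]
force: [1.3, -0.7, 0.3]
finger_gap: 0.547
```

>>> {"fn": "arm_command", "kwargs": {
  "series": [
    [[0,-44,-6,0],[0,-22,-3,0],[0,-4,0,0],[10,0,0,0],[20,0,0,0],[10,0,0,0],[0,0,0,0],[0,0,0,0]]
  ]
}}

```text
t: 19.65
tcp_pos: [0.4504, -0.2943, 0.0699]
tool_rot: [0.044, 0.706, -0.043, 0.705]
force: [0.0, -0.7, 0.7]
finger_gap: 0.554
```

```bash
python3 g.py c 4 -7
python3 - <<'E'
from h import *
I=snapshot("side");J=snapshot("top")
x=cv2.resize(I[210:345,180:360],(400,300));y=cv2.resize(J[130:210,120:260],(400,229))
z=np.zeros((300,800,3),np.uint8);z[:,:400]=x;z[:229,400:]=y
cv2.imwrite("pics/cc.png",z[:,:,::-1])
E
```

```text
t 19.65 tcp [ 450.3753 -294.2643   69.8921] yaw -7.084917186801972 q [-0.7866  0.6593  1.7781  0.0001  0.7057 -0.6631] F [ 0.0075 -0.7046  0.712 ] gap 0.5542563389046659 toolx [-0.001   0.0011 -1.    ]
shift before turn (tool x,y,z mm): [65.89   -0.5189  1.564 ] turn about x (rad): -0.0014820845012255169 world [  1.4247  -0.6357 -65.8921]
```

View pics/cc.png

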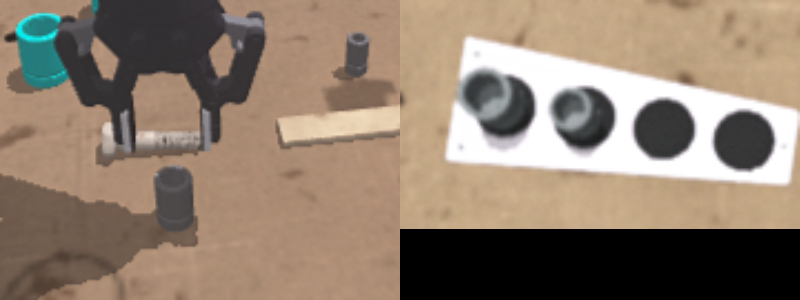

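Left crop: the fingertips at (127,145) and (207,145) straddle socket c's rim at (173,178). Right crop: a and b both stand on their pads. Grasping c.

>>> {"fn": "arm_command", "kwargs": {
  "series": [
    [[5,0,2,0],[15,0,0,0],[15,0,0,0],[15,0,0,0],[10,0,0,0],[5,0,0,0],[0,0,0,0]]
  ]
}}

```text
t: 20.45
tcp_pos: [0.4522, -0.2956, 0.0049]
tool_rot: [0.044, 0.706, -0.044, 0.706]
force: [0.5, -0.4, 0.0]
finger_gap: 0.55
```

>>> {"fn": "arm_command", "kwargs": {
  "series": [
    [[0,0,0,0],[0,0,0,0],[0,0,0,0],[0,0,0,0],[0,0,0,0],[0,0,0,0],[0,0,0,0],[0,0,0,0]]
  ],
  "jaw": 15
}}

```text
t: 21.25
tcp_pos: [0.4527, -0.2961, 0.0059]
tool_rot: [0.044, 0.705, -0.044, 0.706]
force: [-0.3, 0.8, 5.9]
finger_gap: 0.285
```

>>> {"fn": "arm_command", "kwargs": {
  "series": [
    [[-10,0,0,0],[-20,0,0,0],[-25,0,0,0],[-25,0,0,0],[-20,0,0,0],[0,0,0,0]]
  ]
}}

```text
t: 21.85
tcp_pos: [0.4535, -0.2968, 0.108]
tool_rot: [0.043, 0.704, -0.045, 0.707]
force: [0.7, -0.4, -0.6]
finger_gap: 0.29
```

```bash
python3 g.py p3 106 -7
```

```text
t 21.85 tcp [ 453.4556 -296.7651  107.951 ] yaw -7.1540976248615555 q [-0.7858  0.5958  1.7531 -0.      0.7873 -0.6609] F [ 0.7101 -0.4228 -0.5596] gap 0.2895380407319018 toolx [ 0.0038 -0.0038 -1.    ]
shift before turn (tool x,y,z mm): [  0.8695 414.236   66.1631] turn about x (rad): -0.002689510923337107 world [117.2444 402.7651  -1.951 ]
```

>>> {"fn": "arm_command", "kwargs": {
  "series": [
    [[0,18,3,0],[0,36,6,0],[0,45,7,0],[0,45,7,0],[0,45,7,0],[0,45,7,0],[0,45,7,0],[0,45,7,0],[0,45,7,0],[0,35,6,0]]
  ]
}}

```text
t: 22.85
tcp_pos: [0.5654, 0.0998, 0.1041]
tool_rot: [0.044, 0.707, -0.044, 0.705]
force: [0.2, -0.5, -0.3]
finger_gap: 0.284
```

>>> {"fn": "arm_command", "kwargs": {
  "series": [
    [[0,10,2,0],[10,0,0,0],[20,0,0,0],[20,0,0,0],[15,0,0,0],[5,0,0,0],[0,0,0,0],[0,0,0,0]]
  ]
}}

```text
t: 23.65
tcp_pos: [0.5697, 0.1063, 0.0356]
tool_rot: [0.044, 0.706, -0.044, 0.706]
force: [0.0, 0.5, -0.4]
finger_gap: 0.284
```

```bash
python3 g.py p3 13 -7
```

```text
t 23.65 tcp [569.7246 106.2994  35.5688] yaw -7.200690055652839 q [-0.0082  0.7505  1.6842 -0.0001  0.7063  0.1175] F [ 0.0487  0.5227 -0.4121] gap 0.2836496143626252 toolx [ 0.0005 -0.0001 -1.    ]
shift before turn (tool x,y,z mm): [22.5694 -0.175   0.9929] turn about x (rad): -0.0035027022471527535 world [  0.9754  -0.2994 -22.5688]
```

>>> {"fn": "arm_command", "kwargs": {
  "series": [
    [[8,0,1,0],[8,0,0,0],[4,0,0,0],[2,0,0,0],[0,0,0,0],[0,0,0,0]]
  ]
}}

```text
t: 24.25
tcp_pos: [0.5704, 0.1068, 0.0133]
tool_rot: [0.044, 0.706, -0.044, 0.706]
force: [0.2, 0.1, -1.0]
finger_gap: 0.288
```

>>> {"fn": "arm_command", "kwargs": {
  "series": [
    [[0,0,0,0],[0,0,0,0],[0,0,0,0],[0,0,0,0],[0,0,0,0]]
  ],
  "jaw": 50
}}

```text
t: 24.75
tcp_pos: [0.5704, 0.1067, 0.0134]
tool_rot: [0.044, 0.706, -0.044, 0.706]
force: [0.0, 0.9, -0.7]
finger_gap: 0.503
```

>>> {"fn": "arm_command", "kwargs": {
  "series": [
    [[-10,0,0,0],[-20,0,0,0],[-25,0,0,0],[-30,0,0,0],[-10,0,0,0],[0,0,0,0]]
  ]
}}

```text
t: 25.35
tcp_pos: [0.5717, 0.1067, 0.1104]
tool_rot: [0.044, 0.704, -0.044, 0.707]
force: [0.4, -0.2, 0.1]
finger_gap: 0.502
```

```bash
python3 g.py d 100 -7
```

```text
t 25.35 tcp [571.6936 106.7154 110.3782] yaw -7.16119636730943 q [-0.0075  0.6311  1.6499  0.      0.8562  0.1175] F [ 0.3622 -0.1937  0.0648] gap 0.5018525934653222 toolx [ 0.0045 -0.     -1.    ]
shift before turn (tool x,y,z mm): [  10.6438 -239.9591   88.4628] turn about x (rad): -0.002813407351803697 world [  57.9064 -249.1154  -10.3782]
```

>>> {"fn": "arm_command", "kwargs": {
  "series": [
    [[0,-20,8,0],[0,-40,15,0],[0,-42,15,0],[0,-42,15,0],[0,-42,15,0],[0,-34,12,0],[10,-18,7,0],[20,-2,1,0],[10,0,0,0],[0,0,0,0]]
  ]
}}

```text
t: 26.35
tcp_pos: [0.6252, -0.1405, 0.0651]
tool_rot: [0.045, 0.708, -0.043, 0.703]
force: [-0.2, 0.7, 0.4]
finger_gap: 0.5
```

```bash
python3 g.py d 4 -7
python3 - <<'E'
from h import *
I=snapshot("side");J=snapshot("top")
x=cv2.resize(I[150:285,250:430],(400,300));y=cv2.resize(J[130:210,120:260],(400,229))
z=np.zeros((300,800,3),np.uint8);z[:,:400]=x;z[:229,400:]=y
cv2.imwrite("pics/cd.png",z[:,:,::-1])
E
```

```text
t 26.35 tcp [ 625.2285 -140.5175   65.0798] yaw -7.1274204350828745 q [-0.3953  0.7606  1.5047  0.0004  0.8835 -0.2712] F [-0.1914  0.7052  0.3957] gap 0.49957435048717563 toolx [-0.0066  0.0031 -1.    ]
shift before turn (tool x,y,z mm): [61.0435 -1.4626  4.9949] turn about x (rad): -0.002223906126519745 world [  4.3715  -1.8825 -61.0798]
```

View pics/cd.png

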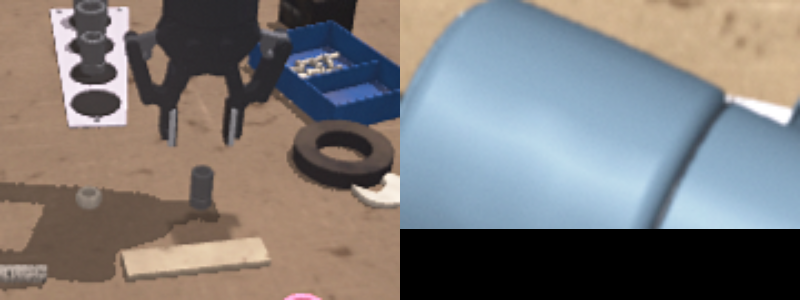

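Left crop: the fingertips at (170,140) and (233,140) straddle socket d's rim at (201,172), and c stands on pad 3. The arm hides the strip in the top view. Grasping d.

>>> {"fn": "arm_command", "kwargs": {
  "series": [
    [[5,-1,2,0],[15,0,0,0],[15,0,0,0],[15,0,0,0],[8,0,0,0],[3,0,0,0],[0,0,0,0],[0,0,0,0]]
  ]
}}

```text
t: 27.25
tcp_pos: [0.63, -0.1438, 0.0076]
tool_rot: [0.044, 0.705, -0.044, 0.706]
force: [0.0, -0.3, -0.6]
finger_gap: 0.5
```

>>> {"fn": "arm_command", "kwargs": {
  "series": [
    [[0,0,0,0],[0,0,0,0],[0,0,0,0],[0,0,0,0],[0,0,0,0],[0,0,0,0],[0,0,0,0],[0,0,0,0]]
  ],
  "jaw": 8
}}

```text
t: 28.05
tcp_pos: [0.6302, -0.1439, 0.0081]
tool_rot: [0.044, 0.705, -0.044, 0.706]
force: [0.1, -1.1, 5.2]
finger_gap: 0.199
```

>>> {"fn": "arm_command", "kwargs": {
  "series": [
    [[-10,0,0,0],[-20,0,0,0],[-25,0,0,0],[-25,0,0,0],[-20,0,0,0],[0,0,0,0]]
  ]
}}

```text
t: 28.65
tcp_pos: [0.6315, -0.1443, 0.1105]
tool_rot: [0.043, 0.704, -0.045, 0.708]
force: [-0.3, 0.7, -0.0]
finger_gap: 0.201
```

```bash
python3 g.py p4 106 -7
```

```text
t 28.65 tcp [ 631.5184 -144.3067  110.4745] yaw -7.151501062677462 q [-0.3969  0.7005  1.475   0.      0.9599 -0.2721] F [-0.2891  0.6889 -0.0116] gap 0.20058100799710438 toolx [ 0.0057 -0.0023 -1.    ]
shift before turn (tool x,y,z mm): [  3.6512 174.7209 -91.2036] turn about x (rad): -0.0026441923639921165 world [-68.7184 184.7067  -4.4745]
```

>>> {"fn": "arm_command", "kwargs": {
  "series": [
    [[0,20,-10,0],[0,35,-18,0],[0,38,-20,0],[0,38,-20,0],[0,30,-16,0],[0,14,-7,0],[10,0,0,0],[20,0,0,0],[20,0,0,0],[15,0,0,0]]
  ]
}}

```text
t: 29.65
tcp_pos: [0.5617, 0.0397, 0.0403]
tool_rot: [0.044, 0.706, -0.045, 0.706]
force: [-0.3, 0.1, -0.3]
finger_gap: 0.196
```

>>> {"fn": "arm_command", "kwargs": {
  "series": [
    [[5,0,0,0],[0,0,0,0],[0,0,0,0]]
  ]
}}

```text
t: 29.95
tcp_pos: [0.5619, 0.0405, 0.0373]
tool_rot: [0.044, 0.705, -0.045, 0.706]
force: [-0.3, 0.3, -1.1]
finger_gap: 0.198
```

```bash
python3 g.py p4 15 -7
```

```text
t 29.95 tcp [561.8538  40.5034  37.3414] yaw -7.212191372994982 q [-0.1263  0.7352  1.7262 -0.0002  0.6794 -0.0002] F [-0.2617  0.2942 -1.06  ] gap 0.19824519887597372 toolx [ 0.0008 -0.0002 -1.    ]
shift before turn (tool x,y,z mm): [22.3421  0.0195  0.934 ] turn about x (rad): -0.003703438103089775 world [  0.9462  -0.1034 -22.3414]
```

>>> {"fn": "arm_command", "kwargs": {
  "series": [
    [[8,0,1,0],[8,0,0,0],[4,0,0,0],[2,0,0,0],[0,0,0,0],[0,0,0,0]]
  ]
}}

```text
t: 30.55
tcp_pos: [0.5622, 0.0413, 0.0153]
tool_rot: [0.044, 0.706, -0.044, 0.706]
force: [-0.0, -0.3, -0.5]
finger_gap: 0.2
```

>>> {"fn": "arm_command", "kwargs": {
  "series": [
    [[0,0,0,0],[0,0,0,0],[0,0,0,0],[0,0,0,0],[0,0,0,0]]
  ],
  "jaw": 45
}}

```text
t: 31.05
tcp_pos: [0.5622, 0.0412, 0.0153]
tool_rot: [0.044, 0.706, -0.044, 0.706]
force: [0.1, 0.5, 0.2]
finger_gap: 0.447
```

>>> {"fn": "arm_command", "kwargs": {
  "series": [
    [[-10,0,0,0],[-20,0,0,0],[-25,0,0,0],[-30,0,0,0],[-10,0,0,0],[0,-40,0,0],[0,-45,0,0],[0,-45,0,0],[0,-45,0,0],[0,-45,0,0]]
  ]
}}

```text
t: 32.05
tcp_pos: [0.5341, -0.1786, 0.1102]
tool_rot: [0.044, 0.706, -0.044, 0.706]
force: [1.0, 0.2, -0.1]
finger_gap: 0.45
```

>>> {"fn": "arm_command", "kwargs": {
  "series": [
    [[0,-40,0,0],[0,-20,0,0],[0,0,0,0],[0,0,0,0]]
  ]
}}

```text
t: 32.45
tcp_pos: [0.5267, -0.2364, 0.11]
tool_rot: [0.045, 0.706, -0.044, 0.705]
force: [0.2, -0.5, 0.9]
finger_gap: 0.444
```

```bash
python3 g.py
python3 - <<'E'
from h import *
I=snapshot("side");J=snapshot("top")
a=cv2.resize(I[130:220,250:340],(400,400),interpolation=2);b=cv2.resize(J[130:210,130:260],(400,246),interpolation=2)
z=np.zeros((400,800,3),np.uint8);z[:,:400]=a;z[:246,400:]=b
cv2.imwrite("pics/end.png",z[:,:,::-1])
E
```

```text
t 32.45 tcp [ 526.6512 -236.4376  109.9937] yaw -7.2360617977796045 q [-0.6156  0.629   1.6568  0.0005  0.8571 -0.4897] F [ 0.2238 -0.4975  0.8791] gap 0.4438218864901667 toolx [-0.0009  0.0011 -1.    ]
```

View pics/end.png

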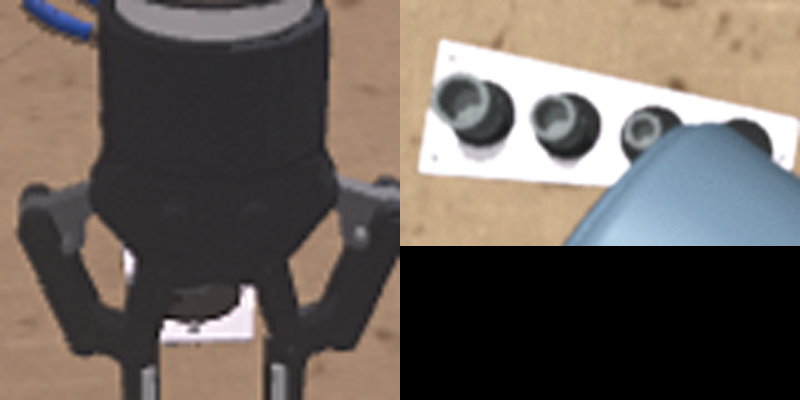

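The arm still hides pad 4 in both views, so I'm moving it farther off.

>>> {"fn": "arm_command", "kwargs": {
  "series": [
    [[-15,-25,-4,0],[-15,-40,-6,0],[-15,-40,-6,0],[-15,-40,-6,0],[-15,-30,-4,0],[-15,-10,0,0],[0,0,0,0],[0,0,0,0]]
  ]
}}

```text
t: 33.35
tcp_pos: [0.4787, -0.4151, 0.1999]
tool_rot: [0.044, 0.706, -0.043, 0.706]
force: [-0.0, 0.6, -0.4]
finger_gap: 0.453
```

Run:
```python
from h import *
I=snapshot("side");J=snapshot("top")
a=cv2.resize(I[130:220,250:340],(400,400),interpolation=2);b=cv2.resize(J[130:210,130:260],(400,246),interpolation=2)
z=np.zeros((400,800,3),np.uint8);z[:,:400]=a;z[:246,400:]=b
cv2.imwrite("pics/end2.png",z[:,:,::-1])
```

```text
(no output)
```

View pics/end2.png

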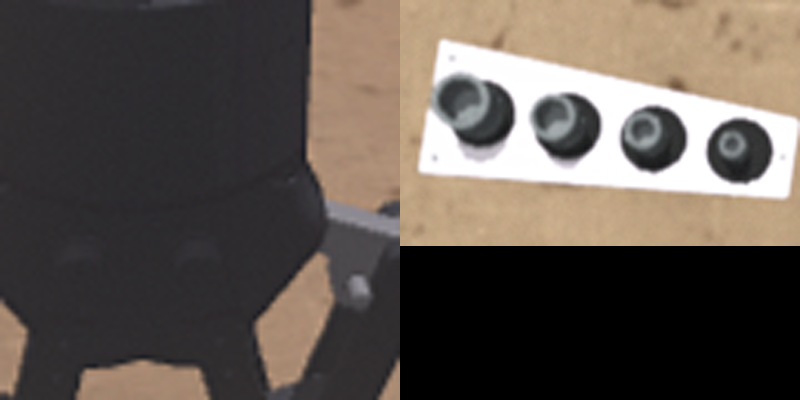

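>>> {"fn": "arm_command", "kwargs": {
  "series": [
    [[0,0,25,0],[0,5,35,0],[0,10,40,0],[0,10,40,0],[0,10,30,0],[0,0,20,0],[0,0,0,0],[0,0,0,0]]
  ]
}}

```text
t: 34.25
tcp_pos: [0.6708, -0.404, 0.1985]
tool_rot: [0.044, 0.707, -0.043, 0.705]
force: [-0.1, -0.5, -0.4]
finger_gap: 0.45
```

Run:
```python
from h import *
P=dict(a=(.5875,.2369),b=(.579,.1713),c=(.5707,.106),d=(.5628,.0404))
for k,x,y,h in(("a",465,103,54),("b",558,120,48),("c",645,131,43),("d",734,144,38)):
    X=plane("top",(130+(x-400)/3.077,130+y/3.075),(7+h)/1e3);print(k,(X[:2]-P[k])*1e3)
I=snapshot("side");cv2.imwrite("pics/end3.png",cv2.resize(I[125:225,240:340],(600,600),interpolation=2)[:,:,::-1])
```

```text
a [-2.6274 -2.1195]
b [-4.208  -3.2702]
c [-1.8925 -0.8787]
d [-1.4698 -0.1401]
```

View pics/end3.png

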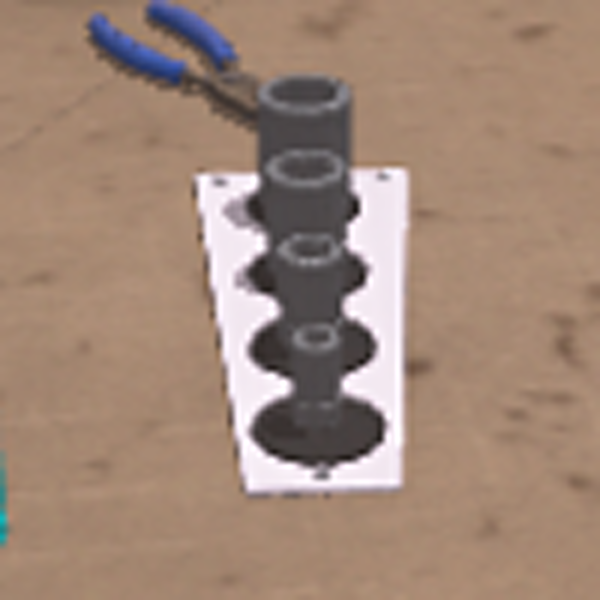

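The side view shows the four sockets upright in a row, open ends up, rims at (305,92), (305,168), (310,248) and (316,338). Each is centred on its pad, and the top view puts the offsets at 1.5–5.5 mm against the 12 mm limit. Handing in.

```bash
python3 -c "
from station import ticket;print(ticket.sign_off())"
```

```text
the job is handed in; nothing more can be done
None
```

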